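# Flip a door sign onto its face against a curved stop

## Task

The flat door sign lies face-up on the folding table in front of a curved metal stop. Without gripping or lifting it, push it with the fingertips along the table against the stop until its leading end climbs the curve and the sign is left leaning steeply on the stop; then, from behind its raised end, push that end back over so that the sign tips past upright and drops face-down, flat on the table in front of the stop, with its hanger plates up. Do not disturb the jar, the glue stick or the label roll standing beside the work.

Things in the scene. Friction and masses are not known exactly. Their poses are not given: they have to be found in the camera images.
- sign: door sign: grey flat plate 110 x 80 x 10 mm with fully rounded ends (5 mm radius), about 0.15 kg. Face: white paper inlay in a thin dark border; back: two small steel hanger plates with keyholes. Origin at its centre (5 mm above the table lying flat); x along the 110 mm length, at the start toward the stop to within 0.2 rad; y along the width; z out of the face (up at the start, down when done)
- sign_end_a (a point): middle of the sign's end nearer the stop at the start (half-way through the thickness): the end that climbs. When the sign leans on the stop it is about 85 to 90 mm high, 30 mm higher than the lip and overhanging it
- sign_end_b (a point): middle of the sign's other, trailing end (half-way through the thickness): the end to push on, which stays down. Pushed to within about 10 mm of the stop's foot, the sign leans on the lip at about 50 degrees to the table and stays so when let go
- stop: fixed aluminium stop, 120 mm wide (along its y), with a hollow-curved front. Origin on the table at the middle of the curve's foot, where its front meets the table; x points level into the stop (the way to push the sign), z up. The face rises at 42 degrees at the foot, 66 degrees at the rounded lip; the lip's top is 55 mm high and 42 mm behind the foot
- stop_lip (a point): middle of the top of the stop's lip, 55 mm above the table. Behind it a back web of lip height ends 47 mm behind the foot, then ribs up to 18 mm high and a base flange end 79 mm behind the foot
- jar: bystander: capped clear jar of coloured discs, 44 mm across, 69 mm high, standing to the left of the stop; origin under its centre
- glue: bystander: glue stick, 25 mm across, 85 mm high, standing upright to the right; origin under its centre
- labels: bystander: white label roll, 60 mm across, 52 mm high, standing to the right; origin under its centre
Things that resemble listed ones, but are neither listed nor needed, are in the scene too. Several things look just like the sign: the one meant starts nearest to the robot's base.

How it is judged:
By the outcome, as a careful person would: the job done as asked, in the order asked, and still so for the second after the job is handed in, with the robot touching nothing.
It also fails if it takes over 48 s, if anything falls off the work surface, if the arm or the gripper's body presses on something with over 40 N, if the wrist force passes 120 N, or if a joint passes its speed limit or range.

## Robot

A 7-joint arm with a two-finger parallel gripper is mounted at the origin on a cart in front of the work surface, level with it; the furniture and walls round the work are solid. World frame = base frame: x ahead of the robot, y to its left, z up, the work surface at z = 0. Lengths are in m, angles in rad, forces in N, time in s.
With the tool pointing down it reaches from about 0.4 to 0.875 m from the base axis. Payload 4.4 kg.
Tool frame: the origin (TCP) lies at the very end of the fingers, on their centre line; the grasp point (between the pads) lies 19 mm behind it (arm.grip_point_offset is the distance from the TCP to the grasp point, in m); z points along the fingers, y is the line along which they close (so a half turn about z gives the same grasp; the last joint's range is limited). The gripper opens to 85 mm and grips with 20 to 120 N. Pads are 22 mm wide; open, the fingers measure 114 mm over their backs; the gripper's body (76 mm by 85 mm) begins 54 mm behind the grasp point. The pads swing forward as they close: fully open they stand 13 mm farther back than shut.
Start: joints at [-1.372, 0.628, 0.038, 1.517, -0.027, 0.996, -0.02], TCP at [0.17, 0.627, 0.231] pointing down, gripper open.
Joint ranges: [-3.06, 3.06], [-0.37, 2.12], [-1.25, 1.32], [0.18, 2.47], [-1.1, 4.24], [0.23, 1.98], [-2.94, 2.94]. Speed limits (rad/s): [2.57, 2.57, 3.14, 3.14, 3.14, 3.14, 3.14].

## Interface

Orientations are given as a unit quaternion [x, y, z, w].
In Python, from bench import arm gives the robot as it stands.
- The arm moves only by the tool play_rows, never from a script. Its argument "motion" is a list of rows, each an object of numbers: "tx", "ty", "tz": the shift along the tool's x, y, z in m; "spin": the turn about the tool's z in units of 5 degrees (1.0 is 5 degrees). In form: [{"tx": .., "ty": .., "tz": .., "spin": ..}, ...]. A call has exactly 8 rows; each row is the pose to reach, as a shift and turn from the pose commanded when the call began, along the tool's axes at that moment; what a row does not reach only later rows make up. A row lasts 1/12 s, in which the tool goes at most 41.7 mm and 7.16 degrees, less where a joint would pass 70% of its speed; a pose out of reach is approached as far as the arm can. A call with a gripper value outside its range is refused whole. "grip" is the closure, from 0 (fully open) to 1 (shut), set as the call begins (left out, the last holds). The fingers move at their own pace and stop on an object; "force" is the grip in N (left out, the last holds). Time passes only in rows, so rows that repeat a pose let the fingers close, or fill a call up. It gives the time, the measured TCP pose, the force, the opening and the grip force at its end, in the units of the state.
- arm.observe(): the state, without advancing time (a new reading comes with each control period).
- arm.snapshot(name): name is "scene" or "side" or "wrist"; returns a dict with "color" (384x512x3 uint8, red, green, blue), "z_map" (384x512 float32, m along the optical axis (not along the pixel's ray), 0 where there is no reading), "fx", "fy", "cx", "cy" (pixels), "rvec" (rotation vector, rad) and "tvec" (3), from world to camera coordinates, as OpenCV has them. Camera axes: x right, y down, z forward; pixel columns grow to the right and rows downward; lengths in m; the calibration is good to about 2 mm. A picture is of the moment at which its call begins.
- arm.finish_job(): hands the job in; it is judged then, once.
The state is a dict: "t": time; "q": joint angles; "qvel": joint speeds; "effort": joint torques, N m; "position": TCP position; "eef_rot": TCP orientation; "wrist_force": force on the tool from outside, world axes, zero at the start; "ft_torque": the same for the moment, N m; "opening": finger opening in m; "finger_force": force on a finger pad.
Only numpy, scipy, OpenCV 4.12 (cv2) and the standard library are available. Lean on these libraries where they do the work, as an engineer would, in place of code of your own. Each camera call takes 0.05 s, during which the arm holds its last target. There are 200 camera calls.

## Working session

There is one attempt and no reset: what is moved stays moved. The work goes in short steps, Python scripts to look and compute and a tool call to move; the robot and the scene stay as the last step left them, time stands still between calls to the robot, and variables do not carry over. Pictures are saved under pics/ and viewed, at most 10 in all, crops included, and the job is handed in when it is done.

Besides the shell and the picture viewer there is one more tool, called after "Emit:" as name(argument=value, ...) on one line, values as JSON. play_rows: Moves the arm, as the interface text tells. Its arguments: {"type":"object","properties":{"motion":{"type":"array"},"grip":{"type":"number"},"force":{"type":"number"}},"required":["motion"]}

```bash
ls; mkdir -p pics; cat > h.py <<'E'
import numpy as np, cv2
from bench import arm
from scipy.spatial.transform import Rotation as R
def snap(n,f=None):
    s=arm.snapshot(n)
    np.savez('pics/%s.npz'%(f or n),**s)
    if f: cv2.imwrite('pics/%s.png'%f,s['color'][:,:,::-1])
    return s
def world(s):
    z=s['z_map'];v,u=np.mgrid[:z.shape[0],:z.shape[1]]
    P=np.stack([(u-s['cx'])/s['fx']*z,(v-s['cy'])/s['fy']*z,z],-1)
    M=R.from_rotvec(np.ravel(s['rvec'])).as_matrix()
    return (P-np.ravel(s['tvec']))@M
def load(f): return dict(np.load('pics/%s.npz'%f))
E
python3 - <<'E'
from h import *
a=snap('scene','s1');b=snap('side','d1')
cv2.imwrite('pics/both.png',cv2.resize(np.hstack([a['color'],b['color']])[:,:,::-1],(800,300)))
o=arm.observe();print(o)
for s in(a,b):
    print(s['fx'],s['rvec'],s['tvec'])
E
```

```text
pics
{'t': 0.1, 'q': array([-1.37181579,  0.62926242,  0.03843912,  1.51826287, -0.02700132,
        0.99627612, -0.01997073]), 'qvel': array([ 0.00151866, -0.0020035 , -0.00098824, -0.00228392,  0.00046924,
       -0.00108443, -0.00161901]), 'effort': array([ 3.80410362e-03, -5.64526248e+01,  1.23039432e+00, -1.93972939e+01,
        1.12068438e-02,  5.43564936e-03,  8.09902332e-06]), 'position': array([0.16992607, 0.62682547, 0.23047688]), 'eef_rot': array([ 1.31987352e-01,  9.91251040e-01, -8.38940364e-04, -1.05280183e-04]), 'wrist_force': array([-0.36046716,  0.78184917, -0.82902496]), 'ft_torque': array([ 0.02332236, -0.00421803,  0.06125698]), 'finger_force': 0.0, 'opening': 0.08582525459987954}
464.5286337955294 [ 1.03459    -2.5193293   0.92863718] [0.21160584 0.46552762 0.72960495]
464.450148894563 [ 2.16100336 -1.28117906  0.48775791] [-0.49334955  0.31035272  0.81880081]
```

View pics/s1.png

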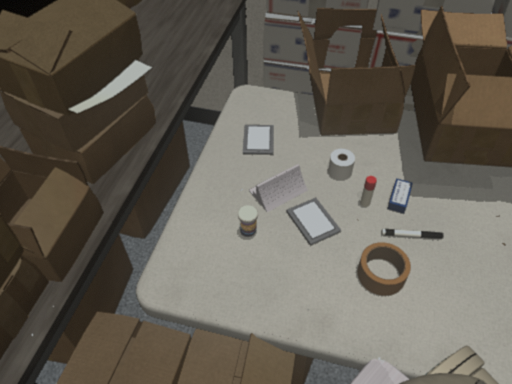

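View pics/d1.png

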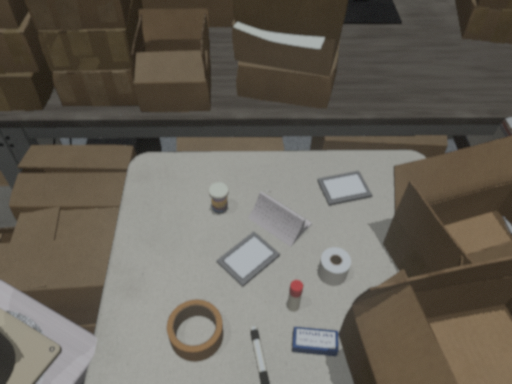

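The scene view shows the sign at (313,221), stop (280,188), jar (248,221), labels (341,164) and glue (369,190). In the side view the sign is at (248,258) and the stop at (277,218). A second, look-alike sign lies farther off at (258,139).

```bash
cat > m.py <<'E'
from h import *
for n,pts in(('s1',dict(sign=(313,221),other=(258,139),stop=(280,188),jar=(248,212),lab=(341,160),glue=(370,182))),('d1',dict(sign=(248,258),other=(345,187),stop=(277,218),jar=(218,188),lab=(335,258),glue=(296,286)))):
    s=load(n);W=world(s)
    for k,(u,v) in pts.items(): print(n,k,W[v,u].round(4))
    c=W[pts['sign'][1],pts['sign'][0]]
    near=np.linalg.norm(W[:,:,:2]-c[:2],axis=-1)<.075
    m=near&(W[:,:,2]>.0055)&(W[:,:,2]<.016)&(s['z_map']>0)
    m=m.astype(np.uint8);k,l,st,ce=cv2.connectedComponentsWithStats(m)
    L=l==l[pts['sign'][1],pts['sign'][0]]
    r=cv2.minAreaRect((W[L][:,:2]*1000).astype(np.float32));print('signrect',r,L.sum(),np.median(W[L][:,2]))
    c=W[pts['stop'][1],pts['stop'][0]]
    near=(np.linalg.norm(W[:,:,:2]-c[:2],axis=-1)<.09)&~cv2.dilate(L.astype(np.uint8),np.ones((5,5))).astype(bool)
    lip=near&(W[:,:,2]>.046)&(W[:,:,2]<.062)
    k,l,st,ce=cv2.connectedComponentsWithStats(lip.astype(np.uint8))
    for i in range(1,k):
        if st[i,4]>15: Q=W[l==i];print('lip comp',st[i],Q.mean(0).round(4),cv2.minAreaRect((Q[:,:2]*1000).astype(np.float32)))
    table=W[near&(abs(W[:,:,2])<.01)];print('table z',np.median(table[:,2]))
E
python3 m.py
```

```text
s1 sign [ 0.4283 -0.2992  0.0114]
s1 other [ 0.7098 -0.4046  0.0094]
s1 stop [ 0.5402 -0.3084  0.0274]
s1 jar [ 0.5184 -0.1828  0.0696]
s1 lab [ 0.4819 -0.4602  0.0533]
s1 glue [ 0.3767 -0.4236  0.0858]
signrect ((431.9862365722656, -303.18609619140625), (82.726806640625, 111.73641204833984), 73.05704498291016) 1396 0.011069045362687109
lip comp [256 164  44  27 286] [ 0.553  -0.3139  0.0521] ((553.3696899414062, -315.4657897949219), (119.93624877929688, 15.873872756958008), 78.95426177978516)
table z 0.0013611257782493221
d1 sign [ 0.4272 -0.3078  0.0131]
d1 other [ 0.7106 -0.4124  0.011 ]
d1 stop [ 0.5392 -0.3179  0.0274]
d1 jar [ 0.5196 -0.1818  0.0704]
d1 lab [ 0.498  -0.4691  0.039 ]
d1 glue [ 0.3781 -0.4343  0.0847]
signrect ((432.598388671875, -305.02886962890625), (81.83403015136719, 110.14884948730469), 71.90713500976562) 1776 0.010939462521025067
lip comp [258 191  48  33 334] [ 0.5532 -0.3192  0.0526] ((554.0613403320312, -317.8349609375), (121.8896484375, 14.168806076049805), 80.14768981933594)
table z 0.0013147830656644215
```

```bash
cat > m2.py <<'E'
from h import *
th=np.deg2rad(-10.5);ux=np.array([np.cos(th),np.sin(th)]);uy=np.array([-ux[1],ux[0]])
A=[]
for n in('s1','d1'):
    s=load(n);W=world(s);W=W[s['z_map']>0];A.append(W)
    d=W[:,:2]-np.array([.515,-.3095]);X=d@ux;Y=d@uy
    print(n)
    for lo,hi in((-.05,-.02),(-.02,.02),(.02,.05)):
        m=(Y>lo)&(Y<hi)&(X>-.01)&(X<.09)
        print(lo,[(int(1000*a),(1000*np.median(W[m&(X>a)&(X<a+.006)][:,2])).round(1) if (m&(X>a)&(X<a+.006)).any() else None) for a in np.arange(-.01,.09,.006)])
A=np.vstack(A)
print('heightmap cm rows x, cols y')
ys=np.arange(-.7,.8,.1)
for x in np.arange(.1,1.1,.1):
    r=[]
    for y in ys:
        m=(abs(A[:,0]-x)<.05)&(abs(A[:,1]-y)<.05)
        r.append('%4d'%(100*np.percentile(A[m][:,2],99)) if m.sum()>3 else '   .')
    print('%.1f'%x,' '.join(r))
E
python3 m2.py
```

```text
s1
-0.05 [(-10, np.float64(0.8)), (-4, np.float64(1.1)), (2, np.float64(4.8)), (8, np.float64(12.5)), (14, np.float64(19.6)), (19, np.float64(26.2)), (26, np.float64(36.4)), (32, np.float64(48.2)), (38, np.float64(54.8)), (44, np.float64(54.7)), (49, None), (56, None), (62, None), (68, None), (74, None), (80, np.float64(1.8)), (86, np.float64(0.6))]
-0.02 [(-10, np.float64(0.9)), (-4, np.float64(1.6)), (2, np.float64(5.4)), (8, np.float64(12.1)), (14, np.float64(18.8)), (19, np.float64(26.2)), (26, np.float64(35.2)), (32, np.float64(47.6)), (38, np.float64(55.0)), (44, np.float64(54.1)), (49, None), (56, None), (62, None), (68, None), (74, None), (80, np.float64(0.9)), (86, np.float64(0.6))]
0.02 [(-10, np.float64(0.7)), (-4, np.float64(0.8)), (2, np.float64(5.9)), (8, np.float64(11.9)), (14, np.float64(18.4)), (19, np.float64(26.5)), (26, np.float64(35.3)), (32, np.float64(46.2)), (38, np.float64(54.3)), (44, np.float64(54.9)), (49, None), (56, None), (62, np.float64(7.4)), (68, np.float64(4.5)), (74, np.float64(4.8)), (80, np.float64(1.7)), (86, np.float64(1.5))]
d1
-0.05 [(-10, np
[... 1192 characters left out ...]
 27    1    2    5    2    0   -2    0    0    .    .    .    .    .
0.3   30   32   28    1    5    0    0    0    0   -3   -4    .  -30  -39    .
0.4   32   32    2    8    1    0    0    0   -4   -3   -3   -3  -30  -35  -39
0.5   30   21    5    5    5    7    0    0    0   -3   -3    4   11  -16  -41
0.6   20   21   20    1    5    0    0    0    0    0   29   29   23    .    .
0.7   14   20   20    1    0    0    0    0   11   29   30   26   25    .  -34
0.8   20   20    0    1    0    0    0   17   17   26   24  -32  -27    .  -39
0.9   20    0    0    0   32   33   37   35   18   17   20  -32    .    .    .
1.0   19    .    0    0   33   35   37   36   17   17   14  -43  -45    .    .
```

Emit:
play_rows(motion=[{"tx": -0.03,"ty": -0.024,"tz": 0,"spin": 0},{"tx": -0.06,"ty": -0.048,"tz": 0,"spin": 0},{"tx": -0.09,"ty": -0.072,"tz": 0,"spin": 0},{"tx": -0.12,"ty": -0.096,"tz": 0,"spin": 0},{"tx": -0.15,"ty": -0.12,"tz": 0,"spin": 0},{"tx": -0.18,"ty": -0.144,"tz": 0,"spin": 0},{"tx": -0.21,"ty": -0.168,"tz": 0,"spin": 0},{"tx": -0.24,"ty": -0.192,"tz": 0,"spin": 0}], grip=0.4)

```text
t: 0.77
position: [0.3521, 0.3774, 0.2311]
eef_rot: [0.132, 0.991, -0.0, -0.0]
wrist_force: [-0.0, 0.2, -0.1]
opening: 0.0516
finger_force: 0.0
```

Emit:
play_rows(motion=[{"tx": -0.026,"ty": -0.02,"tz": 0,"spin": -0.2},{"tx": -0.052,"ty": -0.04,"tz": 0,"spin": -0.4},{"tx": -0.078,"ty": -0.061,"tz": 0,"spin": -0.6},{"tx": -0.091,"ty": -0.097,"tz": 0,"spin": -0.8},{"tx": -0.104,"ty": -0.133,"tz": 0,"spin": -0.94},{"tx": -0.117,"ty": -0.169,"tz": 0,"spin": -0.94},{"tx": -0.13,"ty": -0.205,"tz": 0,"spin": -0.94},{"tx": -0.142,"ty": -0.24,"tz": 0,"spin": -0.94}])

```text
t: 1.43
position: [0.4254, 0.1084, 0.2312]
eef_rot: [0.091, 0.996, -0.0, -0.0]
wrist_force: [0.9, 1.0, 0.3]
opening: 0.0512
finger_force: 0.0
```

```bash
python3 - <<'E'
from h import *
o=arm.observe();print(o['q'],o['position'],o['opening'],o['qvel'])
M=R.from_quat(o['eef_rot']).as_matrix();print(M.round(4), np.degrees(np.arctan2(-M[1,0],-M[0,0])))
E
```

```text
[-0.35901541  0.33244195  0.05965573  2.0767422  -0.02886637  0.73361142
  1.10672249] [0.42536549 0.10837648 0.23115939] 0.051231235495623514 [ 0.88595026 -0.12998212  0.09594908  0.2228693  -0.03963012 -0.10449794
  0.99668738]
[[-9.833e-01  1.819e-01 -4.000e-04]
 [ 1.819e-01  9.833e-01 -3.000e-04]
 [ 3.000e-04 -3.000e-04 -1.000e+00]] -10.479812562879902
```

Emit:
play_rows(motion=[{"tx": 0.002,"ty": -0.038,"tz": 0,"spin": 0},{"tx": 0.004,"ty": -0.076,"tz": 0,"spin": 0},{"tx": 0.006,"ty": -0.114,"tz": 0,"spin": 0},{"tx": 0.008,"ty": -0.152,"tz": 0,"spin": 0},{"tx": 0.01,"ty": -0.19,"tz": 0,"spin": 0},{"tx": 0.012,"ty": -0.228,"tz": 0,"spin": 0},{"tx": 0.014,"ty": -0.266,"tz": 0,"spin": 0},{"tx": 0.016,"ty": -0.304,"tz": 0,"spin": 0}], grip=0.5)

```text
t: 2.1
position: [0.3537, -0.1871, 0.2313]
eef_rot: [0.091, 0.996, 0.0, -0.0]
wrist_force: [1.6, -0.5, -0.5]
opening: 0.0423
finger_force: 0.0
```

Emit:
play_rows(motion=[{"tx": 0,"ty": -0.03,"tz": 0,"spin": 0},{"tx": 0,"ty": -0.06,"tz": 0,"spin": 0},{"tx": 0,"ty": -0.09,"tz": 0.01,"spin": 0},{"tx": 0,"ty": -0.096,"tz": 0.04,"spin": 0},{"tx": 0,"ty": -0.096,"tz": 0.08,"spin": 0},{"tx": 0,"ty": -0.096,"tz": 0.12,"spin": 0},{"tx": 0,"ty": -0.096,"tz": 0.14,"spin": 0},{"tx": 0,"ty": -0.096,"tz": 0.15,"spin": 0}])

```text
t: 2.77
position: [0.3354, -0.2788, 0.0783]
eef_rot: [0.091, 0.996, 0.002, -0.002]
wrist_force: [-0.3, 0.1, 0.1]
opening: 0.0429
finger_force: 0.0
```

```bash
cat >> h.py <<'E'
def st():
    o=arm.observe();p=o['position'];d=p[:2]-np.array([.515,-.3095])
    M=R.from_quat(o['eef_rot']).as_matrix()
    print('t %.2f X %.4f Y %.4f z %.4f head %.2f'%(o['t'],d@[.9833,-.1819],d@[.1819,.9833],p[2],np.degrees(np.arctan2(-M[1,0],-M[0,0]))),o['opening'],o['wrist_force'].round(1))
E
python3 - <<'E'
from h import *
st();snap('side','d2')
im=cv2.imread('pics/d2.png')[130:330,150:400];cv2.imwrite('pics/d2c.png',cv2.resize(im,None,fx=3,fy=3,interpolation=2))
E
```

```text
t 2.77 X -0.1822 Y -0.0024 z 0.0783 head -10.50 0.04287775104167742 [-0.3  0.1  0.1]
```

View pics/d2c.png

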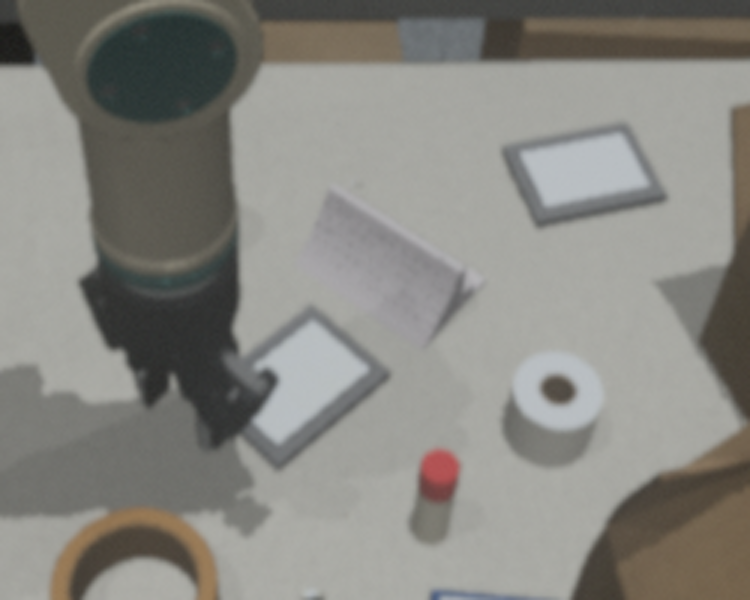

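The crop shows the gripper behind the trailing end of the sign (sign centre about (315,385) in the crop), with the stop ahead at (390,265). Next I lower the fingers behind the sign.

Emit:
play_rows(motion=[{"tx": 0,"ty": -0.003,"tz": 0.02,"spin": 0},{"tx": 0,"ty": -0.003,"tz": 0.04,"spin": 0},{"tx": 0,"ty": -0.003,"tz": 0.055,"spin": 0},{"tx": 0,"ty": -0.003,"tz": 0.065,"spin": 0},{"tx": 0,"ty": -0.003,"tz": 0.072,"spin": 0},{"tx": 0,"ty": -0.003,"tz": 0.0745,"spin": 0},{"tx": 0,"ty": -0.003,"tz": 0.0745,"spin": 0},{"tx": 0,"ty": -0.003,"tz": 0.0745,"spin": 0}])

```text
t: 3.48
position: [0.3396, -0.2844, 0.0105]
eef_rot: [0.089, 0.996, 0.002, -0.003]
wrist_force: [0.0, -0.1, 0.2]
opening: 0.043
finger_force: 0.0
```

```bash
python3 -c "
from h import *
st()"
```

```text
t 3.48 X -0.1770 Y -0.0072 z 0.0105 head -10.16 0.042961834978492805 [ 0.  -0.1  0.2]
```

Emit:
play_rows(motion=[{"tx": -0.004,"ty": 0,"tz": 0,"spin": 0},{"tx": -0.008,"ty": 0,"tz": 0,"spin": 0},{"tx": -0.012,"ty": 0,"tz": 0,"spin": 0},{"tx": -0.014,"ty": 0,"tz": 0,"spin": 0},{"tx": -0.014,"ty": 0,"tz": 0,"spin": 0},{"tx": -0.014,"ty": 0,"tz": 0,"spin": 0},{"tx": -0.014,"ty": 0,"tz": 0,"spin": 0},{"tx": -0.014,"ty": 0,"tz": 0,"spin": 0}])

```text
t: 4.15
position: [0.3529, -0.287, 0.0099]
eef_rot: [0.092, 0.996, 0.002, -0.003]
wrist_force: [-0.4, 0.0, -0.7]
opening: 0.0426
finger_force: 0.0
```

```bash
python3 -c "
from h import *
st();print(arm.observe()['q'])"
```

```text
t 4.15 X -0.1635 Y -0.0073 z 0.0099 head -10.51 0.04260202994691532 [-0.4  0.  -0.7]
[ 0.42141667  0.8018405   0.29846724  2.20019987 -0.90846668  0.27119287
  2.91135572]
```

Emit:
play_rows(motion=[{"tx": 0,"ty": 0,"tz": 0.002,"spin": 0},{"tx": 0,"ty": 0,"tz": 0.004,"spin": 0},{"tx": 0,"ty": 0,"tz": 0.006,"spin": 0},{"tx": -0.002,"ty": 0,"tz": 0.006,"spin": 0},{"tx": -0.004,"ty": 0,"tz": 0.006,"spin": 0},{"tx": -0.006,"ty": 0,"tz": 0.006,"spin": 0},{"tx": -0.006,"ty": 0,"tz": 0.006,"spin": 0},{"tx": -0.006,"ty": 0,"tz": 0.006,"spin": 0}])

```text
t: 4.82
position: [0.3593, -0.2882, 0.0039]
eef_rot: [0.091, 0.996, 0.002, -0.003]
wrist_force: [0.0, 0.3, -0.0]
opening: 0.0426
finger_force: 0.0
```

```bash
python3 -c "
from h import *
st();print(arm.observe()['q'])"
```

```text
t 4.82 X -0.1570 Y -0.0073 z 0.0039 head -10.49 0.04261402496930139 [ 0.   0.3 -0. ]
[ 0.42029612  0.81606344  0.29163959  2.18623588 -0.90931995  0.26849346
  2.90380835]
```

Emit:
play_rows(motion=[{"tx": -0.005,"ty": 0,"tz": 0.001,"spin": 0},{"tx": -0.01,"ty": 0,"tz": 0.002,"spin": 0},{"tx": -0.015,"ty": 0,"tz": 0.002,"spin": 0},{"tx": -0.02,"ty": 0,"tz": 0.002,"spin": 0},{"tx": -0.025,"ty": 0,"tz": 0.002,"spin": 0},{"tx": -0.03,"ty": 0,"tz": 0.002,"spin": 0},{"tx": -0.035,"ty": 0,"tz": 0.002,"spin": 0},{"tx": -0.04,"ty": 0,"tz": 0.002,"spin": 0}])

```text
t: 5.48
position: [0.3987, -0.2951, 0.0016]
eef_rot: [0.091, 0.996, 0.002, -0.003]
wrist_force: [-3.9, 0.7, 3.2]
opening: 0.0425
finger_force: 2.3
```

```bash
python3 - <<'E'
from h import *
st();a=snap('scene','s3');b=snap('side','d3')
A=cv2.resize(a['color'][130:280,220:420],None,fx=2.66,fy=2.66,interpolation=2);B=cv2.resize(b['color'][180:330,160:360],None,fx=2.66,fy=2.66,interpolation=2)
cv2.imwrite('pics/c3.png',cv2.resize(np.hstack([A,B]),(800,300))[:,:,::-1])
E
```

```text
t 5.48 X -0.1170 Y -0.0070 z 0.0016 head -10.48 0.04251482349988223 [-3.9  0.7  3.2]
```

View pics/c3.png

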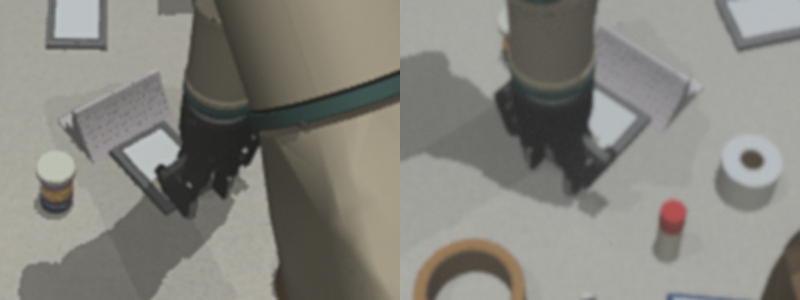

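The crop shows the fingers against the trailing end, with the sign aligned and its leading end at the foot of the stop. The jar and glue have not moved. I keep pushing.

Emit:
play_rows(motion=[{"tx": -0.005,"ty": 0,"tz": -0.001,"spin": 0},{"tx": -0.01,"ty": 0,"tz": -0.001,"spin": 0},{"tx": -0.015,"ty": 0,"tz": -0.001,"spin": 0},{"tx": -0.02,"ty": 0,"tz": -0.001,"spin": 0},{"tx": -0.025,"ty": 0,"tz": -0.001,"spin": 0},{"tx": -0.03,"ty": 0,"tz": -0.001,"spin": 0},{"tx": -0.035,"ty": 0,"tz": -0.001,"spin": 0},{"tx": -0.04,"ty": 0,"tz": -0.001,"spin": 0}])

```text
t: 6.25
position: [0.4383, -0.3027, 0.0023]
eef_rot: [0.092, 0.996, 0.002, -0.003]
wrist_force: [-1.8, -0.3, -1.2]
opening: 0.0427
finger_force: 0.8
```

```bash
cat > prof.py <<'E'
from h import *
import sys
def prof(tag,side=True):
    for n in('scene','side'):
        s=snap(n,tag+n);W=world(s);ok=(s['z_map']>0);W=W[ok]
        d=W[:,:2]-np.array([.515,-.3095]);X=d@[.9833,-.1819];Y=d@[.1819,.9833]
        for lo,hi in((-.05,-.02),(-.02,.01),(.01,.04)):
            m=(Y>lo)&(Y<hi)
            print(n,lo,[(int(1000*a),int(1000*np.median(W[k][:,2])),int(1000*np.max(W[k][:,2]))) for a in np.arange(-.14,.09,.01) for k in [m&(X>a)&(X<a+.01)&(W[:,2]<.13)] if k.sum()>2])
st();prof(sys.argv[1])
E
python3 prof.py p4
```

```text
t 6.25 X -0.0766 Y -0.0073 z 0.0023 head -10.50 0.04272058534209211 [-1.8 -0.3 -1.2]
scene -0.05 [(-140, 1, 3), (-130, 1, 5), (-120, 0, 3), (-109, 1, 4), (-99, 2, 102), (-89, 25, 80), (-79, 23, 61), (-69, 13, 44), (-59, 16, 18), (-9, 39, 42), (0, 44, 48), (10, 47, 55), (20, 52, 57), (30, 52, 58), (40, 55, 58), (80, 0, 3)]
scene -0.02 [(-140, 1, 4), (-130, 0, 4), (-120, 0, 4), (-109, 1, 4), (-99, 2, 111), (-89, 2, 111), (-79, 1, 3), (-69, 6, 15), (-29, 33, 33), (-19, 34, 39), (-9, 38, 46), (0, 42, 50), (10, 47, 53), (20, 51, 55), (30, 52, 57), (40, 54, 58), (80, 0, 3)]
scene 0.01 [(-140, 0, 4), (-130, 0, 4), (-120, 1, 4), (-109, 1, 4), (-99, 71, 110), (-89, 59, 129), (-79, 71, 128), (-69, 10, 129), (-59, 12, 21), (-49, 17, 21), (-39, 21, 28), (-29, 26, 33), (-19, 32, 37), (-9, 36, 42), (0, 40, 49), (10, 44, 51), (20, 49, 56), (30, 51, 57), (40, 55, 58), (80, 1, 4)]
side -0.05 [(-140, 0, 3), (-130, 0, 4), (-120, 0, 4), (-109, 0, 5), (-99, 70, 111), (-89, 56, 129), (-79, 58, 128), (-69, 58, 126), (-59, 0, 3), (-49, 0, 24), (-39, 2, 23), (-29, 2, 35), (-19, 33, 40), (-9, 37, 43), (0, 40, 49), (10, 44, 53), (20, 46, 57), (30, 52, 57), (40, 54, 57), (70, 5, 7), (80, 1, 4)]
side -0.02 [(-140, 0, 4), (-130, 0, 3), (-120, 0, 4), (-109, 1, 4), (-99, 1, 110), (-89, 2, 92), (-79, 0, 6), (-69, 1, 15), (-59, 13, 15), (-19, 35, 37), (-9, 39, 43), (0, 44, 49), (10, 48, 51), (20, 52, 57), (30, 54, 58), (40, 55, 58), (80, 1, 4)]
side 0.01 [(-140, 0, 4), (-130, 1, 5), (-120, 0, 4), (-109, 0, 2), (-99, 1, 101), (-89, 29, 90), (-79, 29, 106), (-69, 14, 44), (-59, 13, 17), (20, 50, 53), (30, 53, 58), (40, 55, 58), (80, 0, 6)]
```

Emit:
play_rows(motion=[{"tx": -0.005,"ty": 0,"tz": 0,"spin": 0},{"tx": -0.01,"ty": 0,"tz": 0,"spin": 0},{"tx": -0.015,"ty": 0,"tz": 0,"spin": 0},{"tx": -0.02,"ty": 0,"tz": 0,"spin": 0},{"tx": -0.025,"ty": 0,"tz": 0,"spin": 0},{"tx": -0.03,"ty": 0,"tz": 0,"spin": 0},{"tx": -0.035,"ty": 0,"tz": 0,"spin": 0},{"tx": -0.04,"ty": 0,"tz": 0,"spin": 0}])

```text
t: 7.02
position: [0.4776, -0.31, 0.0021]
eef_rot: [0.092, 0.996, 0.002, -0.003]
wrist_force: [-1.8, 0.6, -0.5]
opening: 0.0427
finger_force: 0.4
```

Emit:
play_rows(motion=[{"tx": -0.003,"ty": 0,"tz": 0,"spin": 0},{"tx": -0.006,"ty": 0,"tz": 0,"spin": 0},{"tx": -0.009,"ty": 0,"tz": 0,"spin": 0},{"tx": -0.012,"ty": 0,"tz": 0,"spin": 0},{"tx": -0.015,"ty": 0,"tz": 0,"spin": 0},{"tx": -0.017,"ty": 0,"tz": 0,"spin": 0},{"tx": -0.017,"ty": 0,"tz": 0,"spin": 0},{"tx": -0.017,"ty": 0,"tz": 0,"spin": 0}])

```text
t: 7.68
position: [0.4941, -0.3132, 0.0021]
eef_rot: [0.092, 0.996, 0.002, -0.003]
wrist_force: [-0.5, -0.2, -0.6]
opening: 0.0426
finger_force: 0.0
```

```bash
python3 prof.py p5
```

```text
t 7.68 X -0.0199 Y -0.0075 z 0.0021 head -10.50 0.04255116942986458 [-0.5 -0.2 -0.6]
scene -0.05 [(-99, 0, 1), (-89, 0, 3), (-79, 0, 2), (-69, 1, 3), (-59, 0, 3), (-49, 0, 3), (-39, 1, 66), (-29, 20, 69), (-19, 19, 53), (-9, 14, 36), (0, 21, 27)]
scene -0.02 [(-140, 0, 4), (-130, 1, 4), (-120, 1, 3), (-109, 0, 5), (-99, 1, 5), (-89, 1, 4), (-79, 1, 5), (-69, 0, 4), (-59, 0, 3), (-49, 0, 99), (-39, 82, 112), (-29, 2, 110), (-19, 1, 12), (-9, 9, 18), (20, 57, 62), (30, 67, 77), (40, 81, 90), (50, 89, 92)]
scene 0.01 [(-140, 1, 4), (-130, 0, 3), (-120, 0, 3), (-109, 1, 4), (-99, 1, 5), (-89, 0, 5), (-79, 0, 4), (-69, 0, 4), (-59, 0, 3), (-49, 0, 4), (-39, 65, 128), (-29, 60, 129), (-19, 65, 128), (-9, 12, 79), (0, 21, 34), (10, 30, 46), (20, 53, 66), (30, 65, 77), (40, 79, 90), (50, 89, 92), (80, 0, 5)]
side -0.05 [(-140, 0, 4), (-130, 0, 3), (-120, 1, 4), (-109, 1, 3), (-99, 1, 4), (-89, 0, 5), (-79, 1, 3), (-69, 1, 4), (-59, 1, 4), (-49, 1, 6), (-39, 71, 129), (-29, 58, 129), (-19, 59, 129), (-9, 2, 72), (0, 5, 35), (10, 18, 41), (20, 54, 62), (30, 63, 73), (40, 77, 89), (50, 89, 93), (70, 6, 7), (80, 2, 4)]
side -0.02 [(-140, 0, 4), (-130, 0, 4), (-120, 0, 3), (-109, 0, 3), (-99, 0, 3), (-89, 1, 5), (-79, 0, 5), (-69, 0, 4), (-59, 0, 3), (-49, 1, 3), (-39, 2, 109), (-29, 1, 94), (-19, 0, 4), (-9, 9, 22), (0, 21, 23), (30, 69, 74), (40, 82, 88), (50, 90, 91)]
side 0.01 [(-140, 0, 3), (-130, 0, 3), (-120, 0, 3), (-109, 0, 3), (-99, 0, 4), (-89, 0, 4), (-79, 0, 3), (-69, 0, 4), (-59, 0, 4), (-49, 0, 3), (-39, 38, 101), (-29, 33, 109), (-19, 32, 77), (-9, 15, 42), (0, 21, 23)]
```

The profile shows the sign leaning at about 52°, top end about 91 mm high at X≈55 mm, with no force on the wrist. I retreat, go up and over, and come down behind it.

Emit:
play_rows(motion=[{"tx": 0.01,"ty": 0,"tz": 0,"spin": 0},{"tx": 0.025,"ty": 0,"tz": 0,"spin": 0},{"tx": 0.045,"ty": 0,"tz": -0.005,"spin": 0},{"tx": 0.055,"ty": 0,"tz": -0.035,"spin": 0},{"tx": 0.055,"ty": 0,"tz": -0.07,"spin": 0},{"tx": 0.055,"ty": 0,"tz": -0.105,"spin": 0},{"tx": 0.055,"ty": 0,"tz": -0.14,"spin": 0},{"tx": 0.055,"ty": 0,"tz": -0.16,"spin": 0}])

```text
t: 8.45
position: [0.4413, -0.305, 0.166]
eef_rot: [0.092, 0.996, 0.001, -0.001]
wrist_force: [0.1, -0.5, 0.2]
opening: 0.0427
finger_force: 0.0
```

Emit:
play_rows(motion=[{"tx": -0.02,"ty": 0,"tz": -0.02,"spin": 0},{"tx": -0.05,"ty": 0,"tz": -0.02,"spin": 0},{"tx": -0.08,"ty": 0,"tz": -0.02,"spin": 0},{"tx": -0.11,"ty": 0,"tz": -0.02,"spin": 0},{"tx": -0.14,"ty": 0,"tz": -0.02,"spin": 0},{"tx": -0.165,"ty": 0,"tz": -0.02,"spin": 0},{"tx": -0.18,"ty": 0,"tz": -0.02,"spin": 0},{"tx": -0.18,"ty": 0,"tz": -0.02,"spin": 0}])

```text
t: 9.12
position: [0.6209, -0.3361, 0.1806]
eef_rot: [0.09, 0.996, 0.001, -0.002]
wrist_force: [-1.1, 0.6, 0.2]
opening: 0.0425
finger_force: 0.0
```

```bash
python3 prof.py p6; python3 - <<'E'
import cv2,numpy as np
a=cv2.imread('pics/p6scene.png')[110:260,200:400];b=cv2.imread('pics/p6side.png')[150:300,180:380]
cv2.imwrite('pics/c6.png',cv2.resize(np.hstack([a,b]),(800,300),interpolation=2))
E
```

```text
t 9.12 X 0.1090 Y -0.0069 z 0.1806 head -10.32 0.04254449843767733 [-1.1  0.6  0.2]
scene -0.05 []
scene -0.02 [(-109, 0, 1), (-99, 0, 4), (-89, 0, 3), (-79, 0, 2), (-69, 1, 2), (-59, 1, 3), (-49, 1, 3), (-39, 0, 5), (-29, 1, 5), (-19, 0, 12), (-9, 11, 24), (0, 27, 37), (10, 40, 50), (20, 53, 62), (30, 67, 74), (40, 79, 90), (50, 89, 93), (80, 0, 2)]
scene 0.01 [(-140, 1, 3), (-130, 0, 5), (-120, 0, 4), (-109, 0, 5), (-99, 0, 4), (-89, 1, 4), (-79, 0, 3), (-69, 1, 4), (-59, 1, 3), (-49, 1, 3), (-39, 0, 3), (-29, 1, 5), (-19, 0, 11), (-9, 11, 24), (0, 24, 35), (10, 38, 51), (20, 52, 61), (30, 65, 82), (40, 78, 89), (50, 88, 93), (80, 2, 3)]
side -0.05 [(-140, 0, 3), (-130, 0, 5), (-120, 0, 3), (-109, 0, 5), (-99, 0, 3), (-89, 1, 5), (-79, 0, 4), (-69, 1, 4), (-59, 0, 3), (-49, 0, 4), (-39, 1, 4), (-29, 0, 5), (-19, 0, 3), (-9, 9, 21), (0, 23, 34), (10, 36, 48), (20, 50, 62), (30, 62, 75), (40, 77, 88), (50, 89, 93), (70, 5, 5), (80, 1, 5)]
side -0.02 [(-140, 0, 3), (-130, 0, 3), (-120, 1, 3), (-109, 0, 4), (-99, 1, 5), (-89, 0, 4), (-79, 0, 3), (-69, 1, 3), (-59, 0, 4), (-49, 0, 4), (-39, 1, 4), (-29, 1, 4), (-19, 0, 3), (-9, 11, 21), (0, 25, 33), (10, 39, 49), (20, 53, 64), (30, 66, 73), (40, 78, 89), (50, 89, 93)]
side 0.01 [(-140, 0, 3), (-130, 0, 5), (-120, 0, 3), (-109, 0, 4), (-99, 1, 4), (-89, 0, 3), (-79, 1, 4), (-69, 1, 4), (-59, 0, 4), (-49, 0, 3), (-39, 0, 4), (-29, 0, 4), (-19, 1, 3), (-9, 10, 20), (0, 24, 35), (10, 38, 47), (20, 51, 61), (30, 65, 75), (40, 79, 91), (50, 89, 93)]
```

View pics/c6.png

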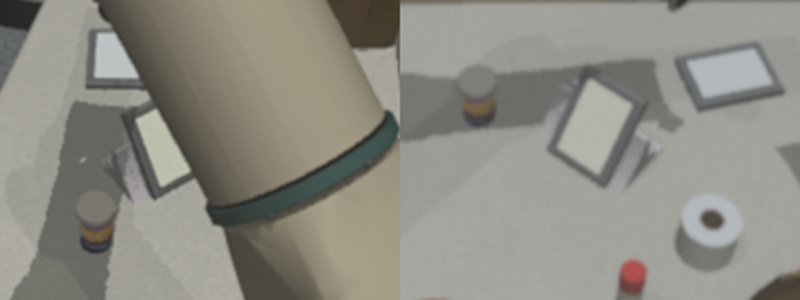

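Emit:
play_rows(motion=[{"tx": 0,"ty": 0,"tz": 0.02,"spin": 0},{"tx": 0,"ty": 0,"tz": 0.045,"spin": 0},{"tx": 0,"ty": 0,"tz": 0.07,"spin": 0},{"tx": 0,"ty": 0,"tz": 0.095,"spin": 0},{"tx": 0,"ty": 0,"tz": 0.115,"spin": 0},{"tx": 0,"ty": 0,"tz": 0.12,"spin": 0},{"tx": 0,"ty": 0,"tz": 0.12,"spin": 0},{"tx": 0,"ty": 0,"tz": 0.12,"spin": 0}])

```text
t: 9.88
position: [0.6166, -0.3368, 0.0625]
eef_rot: [0.092, 0.996, 0.001, -0.003]
wrist_force: [-0.2, -0.5, 0.5]
opening: 0.043
finger_force: 0.0
```

```bash
python3 prof.py p7|grep -v -- '-0.05 '
```

```text
t 9.88 X 0.1049 Y -0.0084 z 0.0625 head -10.56 0.042981840828571094 [-0.2 -0.5  0.5]
scene -0.02 [(-29, 0, 1), (-19, 0, 2), (-9, 7, 21)]
scene 0.01 [(-130, 0, 3), (-120, 0, 2), (-109, 1, 5), (-99, 0, 2), (-89, 1, 3), (-79, 0, 3), (-69, 1, 4), (-59, 0, 3), (-49, 0, 3), (-39, 0, 4), (-29, 0, 4), (-19, 1, 8), (-9, 11, 26), (0, 24, 38), (10, 38, 54), (20, 51, 64), (30, 63, 77), (40, 77, 88), (50, 88, 92), (80, 1, 5)]
side -0.02 [(-140, 0, 5), (-130, 0, 3), (-120, 1, 3), (-109, 0, 3), (-99, 0, 4), (-89, 0, 4), (-79, 0, 3), (-69, 0, 5), (-59, 1, 4), (-49, 0, 4), (-39, 0, 3), (-29, 0, 4), (-19, 1, 3), (-9, 11, 25), (0, 26, 37), (10, 40, 48), (20, 52, 62), (30, 66, 76), (40, 79, 88), (50, 89, 93)]
side 0.01 [(-140, 0, 3), (-130, 0, 3), (-120, 0, 4), (-109, 1, 5), (-99, 0, 4), (-89, 0, 4), (-79, 1, 3), (-69, 0, 3), (-59, 1, 4), (-49, 0, 3), (-39, 0, 3), (-29, 1, 3), (-19, 0, 4), (-9, 10, 21), (0, 25, 35), (10, 37, 50), (20, 52, 63), (30, 64, 73), (40, 79, 87), (50, 89, 92)]
```

Now a slow push back, rising a little.

Emit:
play_rows(motion=[{"tx": 0.01,"ty": 0,"tz": 0,"spin": 0},{"tx": 0.02,"ty": 0,"tz": 0,"spin": 0},{"tx": 0.028,"ty": 0,"tz": 0,"spin": 0},{"tx": 0.033,"ty": 0,"tz": -0.002,"spin": 0},{"tx": 0.038,"ty": 0,"tz": -0.006,"spin": 0},{"tx": 0.043,"ty": 0,"tz": -0.01,"spin": 0},{"tx": 0.048,"ty": 0,"tz": -0.013,"spin": 0},{"tx": 0.053,"ty": 0,"tz": -0.016,"spin": 0}])

```text
t: 10.65
position: [0.5649, -0.3266, 0.0783]
eef_rot: [0.091, 0.996, 0.002, -0.002]
wrist_force: [0.8, 0.2, 0.3]
opening: 0.0428
finger_force: 0.1
```

```bash
python3 prof.py p8|grep -v -- '-0.05 '
```

```text
t 10.65 X 0.0522 Y -0.0077 z 0.0783 head -10.50 0.04279520157203604 [0.8 0.2 0.3]
scene -0.02 [(-99, 1, 5), (-89, 0, 2), (-79, 1, 4), (-69, 1, 3), (-59, 0, 4), (-49, 1, 3), (-39, 1, 3), (-29, 0, 5), (-19, 1, 17), (-9, 18, 37), (0, 41, 59), (10, 62, 77), (20, 82, 94), (30, 98, 100), (80, 1, 2)]
scene 0.01 [(-140, 0, 3), (-130, 0, 4), (-120, 1, 3), (-109, 0, 3), (-99, 0, 4), (-89, 0, 3), (-79, 0, 3), (-69, 0, 4), (-59, 0, 4), (-49, 0, 4), (-39, 1, 4), (-29, 0, 4), (-19, 1, 16), (-9, 16, 37), (0, 38, 60), (10, 60, 79), (20, 81, 97), (30, 96, 129), (40, 108, 129), (50, 100, 129), (80, 0, 3)]
side -0.02 [(-140, 0, 3), (-130, 0, 3), (-120, 1, 4), (-109, 0, 3), (-99, 0, 4), (-89, 0, 4), (-79, 0, 2), (-69, 0, 5), (-59, 0, 3), (-49, 0, 4), (-39, 1, 4), (-29, 1, 4), (-19, 1, 8), (-9, 16, 31), (0, 40, 61), (10, 63, 81), (20, 86, 98), (30, 100, 104), (80, 2, 3)]
side 0.01 [(-140, 0, 5), (-130, 1, 4), (-120, 1, 4), (-109, 0, 5), (-99, 0, 3), (-89, 0, 4), (-79, 0, 5), (-69, 0, 3), (-59, 0, 3), (-49, 0, 3), (-39, 0, 4), (-29, 0, 3), (-19, 1, 4), (-9, 16, 35), (0, 39, 55), (10, 63, 81), (20, 84, 99), (30, 100, 129), (40, 114, 129), (50, 108, 129), (60, 106, 129)]
```

Emit:
play_rows(motion=[{"tx": 0.005,"ty": 0,"tz": -0.003,"spin": 0},{"tx": 0.01,"ty": 0,"tz": -0.005,"spin": 0},{"tx": 0.015,"ty": 0,"tz": -0.007,"spin": 0},{"tx": 0.02,"ty": 0,"tz": -0.009,"spin": 0},{"tx": 0.025,"ty": 0,"tz": -0.01,"spin": 0},{"tx": 0.03,"ty": 0,"tz": -0.01,"spin": 0},{"tx": 0.035,"ty": 0,"tz": -0.01,"spin": 0},{"tx": 0.04,"ty": 0,"tz": -0.01,"spin": 0}])

```text
t: 11.42
position: [0.525, -0.3191, 0.0878]
eef_rot: [0.092, 0.996, 0.002, -0.003]
wrist_force: [-0.1, 0.4, -0.2]
opening: 0.0425
finger_force: 0.0
```

Emit:
play_rows(motion=[{"tx": 0.004,"ty": 0,"tz": 0,"spin": 0},{"tx": 0.008,"ty": 0,"tz": 0,"spin": 0},{"tx": 0.012,"ty": 0,"tz": 0,"spin": 0},{"tx": 0.016,"ty": 0,"tz": 0,"spin": 0},{"tx": 0.02,"ty": 0,"tz": 0,"spin": 0},{"tx": 0.024,"ty": 0,"tz": 0,"spin": 0},{"tx": 0.028,"ty": 0,"tz": 0,"spin": 0},{"tx": 0.032,"ty": 0,"tz": 0,"spin": 0}])

```text
t: 12.08
position: [0.4938, -0.3133, 0.0881]
eef_rot: [0.092, 0.996, 0.002, -0.003]
wrist_force: [-0.7, 0.8, -0.5]
opening: 0.0426
finger_force: 0.0
```

```bash
python3 prof.py p9|grep -v -- '-0.05 '
```

```text
t 12.08 X -0.0201 Y -0.0076 z 0.0881 head -10.51 0.042640780384046804 [-0.7  0.8 -0.5]
scene -0.02 [(-140, 0, 3), (-130, 1, 14), (-120, 11, 13), (-109, 11, 14), (-99, 11, 14), (-89, 10, 14), (-79, 10, 15), (-69, 11, 14), (-59, 10, 13), (-49, 11, 13), (-39, 11, 14), (-29, 10, 13), (-19, 10, 13), (-9, 0, 3), (0, 5, 17), (10, 16, 29), (20, 28, 40), (30, 45, 57), (40, 55, 57), (80, 0, 4)]
scene 0.01 [(-140, 1, 4), (-130, 2, 13), (-120, 10, 15), (-109, 10, 14), (-99, 11, 14), (-89, 10, 14), (-79, 10, 15), (-69, 9, 14), (-59, 10, 14), (-49, 10, 14), (-39, 12, 129), (-29, 91, 129), (-19, 10, 115), (-9, 1, 5), (0, 5, 13), (10, 15, 28), (20, 28, 41), (30, 46, 57), (40, 55, 58), (80, 1, 5)]
side -0.02 [(-140, 0, 4), (-130, 1, 12), (-120, 10, 14), (-109, 11, 16), (-99, 11, 14), (-89, 10, 14), (-79, 10, 16), (-69, 10, 13), (-59, 10, 14), (-49, 11, 14), (-39, 11, 15), (-29, 10, 13), (-19, 9, 13), (-9, 0, 4), (0, 5, 13), (10, 13, 23), (20, 25, 36), (80, 1, 4)]
side 0.01 [(-140, 0, 4), (-130, 2, 13), (-120, 11, 14), (-109, 10, 14), (-99, 10, 14), (-89, 10, 13), (-79, 11, 14), (-69, 11, 14), (-59, 10, 13), (-49, 11, 13), (-39, 12, 129), (-29, 94, 129), (-19, 99, 129), (-9, 1, 129), (0, 4, 11), (10, 14, 25), (20, 28, 40), (30, 42, 55), (40, 54, 55)]
```

It has dropped flat in front of the stop. I retreat upward and check.

Emit:
play_rows(motion=[{"tx": 0,"ty": 0,"tz": -0.02,"spin": 0},{"tx": 0,"ty": 0,"tz": -0.05,"spin": 0},{"tx": 0,"ty": 0,"tz": -0.08,"spin": 0},{"tx": 0,"ty": 0,"tz": -0.11,"spin": 0},{"tx": -0.02,"ty": 0,"tz": -0.13,"spin": 0},{"tx": -0.05,"ty": 0,"tz": -0.13,"spin": 0},{"tx": -0.08,"ty": 0,"tz": -0.13,"spin": 0},{"tx": -0.08,"ty": 0,"tz": -0.13,"spin": 0}])

```text
t: 12.85
position: [0.5799, -0.3277, 0.2175]
eef_rot: [0.089, 0.996, 0.001, -0.0]
wrist_force: [0.0, 1.2, -0.6]
opening: 0.0429
finger_force: 0.0
```

```bash
python3 - <<'E'
from h import *
st();a=snap('side','d10');cv2.imwrite('pics/d10c.png',cv2.resize(a['color'][130:330,150:400,::-1],None,fx=3,fy=3,interpolation=2))
E
```

```text
t 12.85 X 0.0671 Y -0.0061 z 0.2175 head -10.17 0.042872521217139796 [ 0.   1.2 -0.6]
```

View pics/d10c.png

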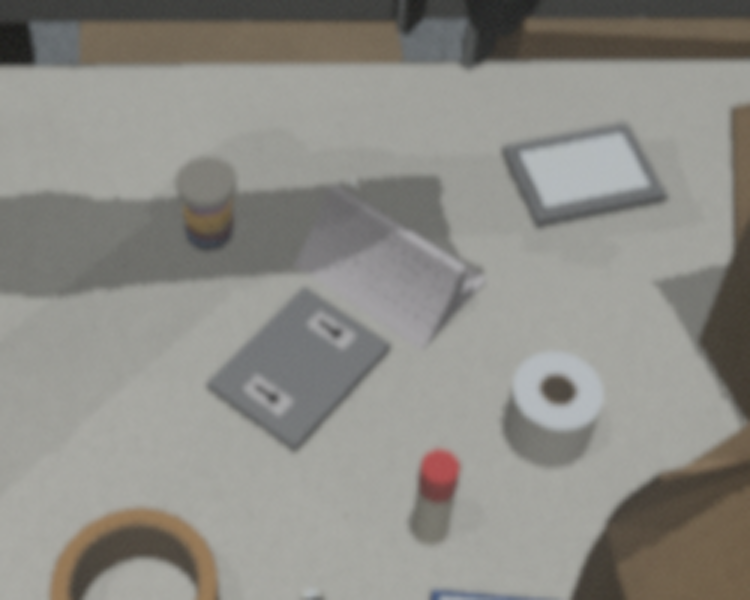

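The sign lies flat in front of the stop with its hanger plates up, at (330,328) and (268,395). The jar, glue stick and label roll have not moved, and the gripper is clear.

```bash
python3 -c "
from bench import arm
print(arm.finish_job())"
```

```text
the job is handed in; nothing more can be done
None
```

The sign was pushed up the stop until it leaned on it, then tipped back over; it now lies face-down and flat in front of the stop with its hanger plates up, the bystanders untouched, and the job was handed in at about 13 s.

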